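# Peg down the catch box and run the ball

## Robot

A 6-joint arm with a two-finger parallel gripper is mounted at the origin on the work surface. World frame = base frame: x ahead of the robot, y to its left, z up, the work surface at z = 0. Lengths are in m, angles in rad, forces in N, time in s.
With the tool pointing down it reaches from about 0.3 to 0.875 m from the base axis. Payload 6.4 kg.
Tool frame: the origin (TCP) lies midway between the tips of the shut fingers; the grasp point (between the pads) lies 19 mm behind it; x points along the fingers, y is the direction in which the jaws open and shut, and the axes are right-handed (so a half turn about x gives the same grasp; the last joint's range is limited). The gripper opens to 85 mm and grips with 20 to 120 N. Pads are 22 mm wide; open, the fingers measure 114 mm over their backs; the gripper's body (76 mm by 85 mm) begins 54 mm behind the grasp point. The pads swing forward as they close: fully open they stand 13 mm farther back than shut.
Start: joints at [1.141, 0.181, 1.607, -0, 1.354, -0.206], TCP at [0.128, 0.561, 0.231] pointing down, gripper open.
Joint ranges: [-2.99, 2.99], [-0.89, 2.07], [0.3, 2.58], [-1.14, 4.28], [0, 2.63], [-3.12, 3.12]. Speed limits (rad/s): [2.57, 2.57, 3.01, 3.14, 3.14, 3.14].

## Interface

Orientations are given as a unit quaternion [w, x, y, z].
In Python, from bench import ctrl gives the robot as it stands.
- The arm moves only by the tool servo_tool, never from a script. Its argument "targets" is a list of rows, each a list of 7 numbers: the turn, a rotation vector about the tool's x, y, z in rad, then the shift along the tool's x, y, z in mm, then the opening, from -1 (shut) to 1 (fully open). A call has exactly 8 rows; each row is the pose to reach, as a shift and turn from the pose measured when the call began, along the tool's axes at that moment; what a row does not reach only later rows make up. A row lasts 1/8 s, in which the tool goes at most 62.5 mm and 10.7 degrees, less where a joint would pass 70% of its speed; a pose out of reach is approached as far as the arm can. A call with a gripper value outside its range is refused whole. The fingers move at their own pace and stop on an object; the grip force is fixed at half the most. Time passes only in rows, so rows that repeat a pose let the fingers close, or fill a call up. It gives the time, the measured TCP pose, the force and the opening at its end, in the units of the state.
- ctrl.get_obs(): the state, without advancing time (a new reading comes with each control period).
- ctrl.camera(name): name is "scene" or "top"; returns a dict with "pixels" (480x640x3 uint8, blue, green, red), "intrinsics" (3x3 intrinsics, pixels), "D" ([k1, k2, p1, p2, k3] as OpenCV has them; the pictures are not rectified), "R" (3x3) and "t" (3): a world point X has camera coordinates R X + t. Camera axes: x right, y down, z forward; pixel columns grow to the right and rows downward; lengths in m; the calibration is good to about 2 mm. A picture is of the moment at which its call begins. There is no depth.
- ctrl.hand_in(): hands the job in, once; it reports no verdict.
The state is a dict: "time_s": time; "q": joint angles; "dq": joint speeds; "joint_efforts": joint torques, N m; "eef_pos": TCP position; "eef_rot": TCP orientation; "wrist_force": force on the tool from outside, world axes, zero at the start; "torque": the same for the moment, N m; "opening": opening from 0.0 (shut) to 1.0 (fully open).
Only numpy, scipy, OpenCV 4.12 (cv2) and the standard library are available. Lean on these libraries where they do the work, as an engineer would, in place of code of your own. Each camera call takes 0.05 s, during which the arm holds its last target.

## Task

Peg the catch box down for a run: take the collared steel pin from the rod rack, put it through the big hole in the box's lug, feel about lightly with its tip for the blind hole hidden in the board below, and let it go fully home, collar down on the lug, without forcing it. Then leave the pin and push the release lever over up-slope, so that the ball runs down by itself and comes to rest in the catch box. Do not touch the ball, and leave the other things on the bench, shelf and rack where they are.

Things in the scene. Friction and masses are not known exactly. Their poses are not given: they have to be found in the camera images.
- ball_run: Fixed wooden ball run: 30 mm thick ground board (130 mm wide, 740 mm long, wider cross-foot under the box) with a shelf (top 172 mm up) and zinc chute. Origin: on the bench, on the chute's centre line, 230 mm up-slope of the catch box's middle. y axis: level, along the chute, +y up-slope to the shelf, -y down to the box. -x: the side with lug and lever. z up.
- catch_box: Fixed open wooden box under the chute's lip, on the ground board: outside 110 (x) by 160 mm (y), walls 10 mm thick, inner floor 10 mm above its underside, walls 55 mm high (far -y end 85 mm). Origin: centre of its underside, 30 mm above the bench; axes as ball_run. On its -x side a dark wooden lug, 74 (x) by 64 (y) by 28 mm high, with a round upright bore.
- lug_bore (a point): Centre of the bore's top mouth, 58 mm above the bench, z up; bore 30 mm wide, through the 28 mm lug, 37 mm out from the box wall. At its bottom lies a flat dark iron bush with a 16 mm wide, 26 mm deep blind hole (1 mm chamfer). The box stands out of true: the blind hole's centre lies 4 to 6.5 mm off the bore's axis, in any direction, new every time and not measured.
- pin: Loose steel pin, 0.2 kg, upright in any one rack hole, the only one with a collar. Origin: centre of the tip end; z up along the pin. Shaft 14 mm wide, 50 mm long, 1 mm chamfer; collar 46 mm wide, 6 mm thick; grip head 22 mm wide, 50 mm tall (top 106 mm). Home: collar on the lug, origin 50 mm below lug_bore (28 mm while on the bush). Search with 5 to 10 N; over 50 N on lug or bush is too much.
- rod_rack: Fixed wooden rack, 60 (x) by 200 (y) by 56 mm high: three upright holes, 16 mm wide, 52 mm deep, in a row along its y axis, 65 mm apart, the middle one at its centre. Origin: centre of its underside. The pin hangs in its hole by the collar, tip 6 mm above the bench.
- plain_rod: Bystander in the rack: plain steel rod 14 mm across, 125 mm long, no collar, standing with its foot 4 mm above the bench. Origin: centre of its foot.
- knob_rod: Bystander in the rack: steel rod 14 mm across with a dark wooden ball knob 28 mm across on top, 118 mm long, no collar. Origin: centre of its foot.
- release (a joint): Release stop, rad: a steel gate plate hung from a spindle across the chute, with a lever on the spindle's -x end. 0 = shut: gate upright before the ball, lever leaning 0.6 rad from upright towards down-slope. Grows as the lever's top is pushed up-slope, to a stop at 1.25 (lever leaning 0.65 rad up-slope). The ball gets by from about 0.9. Stiff (about 1 N at the knob); stays where it is left.
- lever_knob (a point): Centre of the 18 mm wooden ball knob at the end of the release lever, a steel rod 8 mm across; 90 mm from the lever's pivot. The knob starts 283 mm above the bench.
- lever_pivot (a point): Fixed point where the lever meets its spindle, 208 mm above the bench, 46 mm to the -x side of the chute's centre line. The spindle is parallel to ball_run's x axis, so the lever swings in the plane of ball_run's y and z axes. The iron cheeks carrying the spindle top out 230 mm above the bench, 26 to 30 mm either side of the chute's centre line.
- ball_center (a point): Centre of the steel ball, 32 mm wide, 0.134 kg, waiting on the chute just up-slope of the gate. The chute is a channel 40 mm wide inside with 22 mm sides, sloping 9 degrees; its floor is 105 mm above the bench at the lower lip and 153 mm at the gate.
- brass_cylinder: Bystander: loose brass cylinder standing on the bench, 38 mm across, 50 mm high. Origin: centre of its underside.
- lead_weight: Bystander: grey lead weight with a wire loop, 46 mm across, 60 mm high, standing on the raised shelf. Origin: centre of its underside.
- stop_clock: Bystander: round steel stop-clock lying on the bench, 64 mm across, 18 mm thick. Origin: centre of its underside.
- wood_block: Bystander: friction block of light wood, 50 by 100 by 40 mm high. Origin: centre of its underside.
- ball_dish: Bystander: empty white dish, 90 mm across, 28 mm high. Origin: centre of its underside.
- half_metre_rule: Bystander: wooden rule, 26 by 500 by 6 mm, lying beyond the ball run. Origin: centre of its underside.
- ball: The same steel ball as a body; it turns as it rolls, so use point ball_center for its place.
Not all that is in view belongs to the job. What is shaped like the pin but green or orange is not meant.

How it is judged:
On the way, in this order (a step that is already met when the one before it is completed fails the run):
1. the pin is fully home in the blind hole under the lug, collar down (z of pin in the frame of lug_bore below -0.047 m and horizontal distance between pin and lug_bore below 0.012 m and angle between pin's own z axis and vertical below 0.12 rad), for 0.2 s.
2. the ball has run down into the catch box (x of ball_center in the frame of catch_box between -0.046 and 0.046 m and y of ball_center in the frame of catch_box between -0.072 and 0.072 m and z of ball_center in the frame of catch_box below 0.045 m), for 0.2 s.
At the end, for the whole second after the job is handed in: The pin stands fully home in the blind hole: its tip at least 47 mm below the lug's top (collar within 3 mm of the lug), within 12 mm of the bore's axis, tilted less than 0.12 rad, and at rest; the ball lies at rest inside the catch box; nothing is held (all of step 1 and all of step 2 and linear speed of ball below 0.03 m/s and linear speed of pin below 0.02 m/s); the robot touches nothing.
It fails at once if the pin was pressed against the lug, box or board with more than 50 N (contact force between pin and ball_run above 50 N).
It fails at once if the robot touched the ball (contact force between any of the fingers, the arm and ball above 0.3 N).
It fails at once if a bystander was moved by more than 30 mm (distance of any of brass_cylinder, lead_weight, stop_clock, wood_block, ball_dish, half_metre_rule, plain_rod, knob_rod from where it was at the start of the episode above 0.03 m).
It also fails if it takes over 72 s, if anything falls off the work surface, if the arm or the gripper's body presses on something with over 40 N, if the wrist force passes 120 N, or if a joint passes its speed limit or range.

## Working session

There is one attempt and no reset: what is moved stays moved. The work goes in short steps, Python scripts to look and compute and a tool call to move; the robot and the scene stay as the last step left them, time stands still between calls to the robot, and variables do not carry over. Pictures are saved under pics/ and viewed, and the job is handed in when it is done.

Besides the shell and the picture viewer there is one more tool, called after "Call:" as name(argument=value, ...), one argument or row to a line, values as JSON. servo_tool: Moves the arm, as the interface text tells. Its arguments: {"type":"object","properties":{"targets":{"type":"array","items":{"type":"array","items":{"type":"number"}}}},"required":["targets"]}

```bash
ls; mkdir -p pics
cat > h.py <<'E'
import numpy as np, cv2
from bench import ctrl
def shot(n,f=None):
    c=ctrl.camera(n); 
    if f: cv2.imwrite('pics/'+f,c['pixels'])
    return c
def ray(c,uv):
    K=np.array(c['intrinsics']);D=np.array(c['D'],float)
    p=cv2.undistortPoints(np.array([[uv]],float),K,D)[0,0]
    R=np.array(c['R']);t=np.array(c['t']).ravel()
    return -R.T@t, R.T@np.array([p[0],p[1],1])
def onz(c,uv,z):
    o,d=ray(c,uv); return o+d*(z-o[2])/d[2]
def proj(c,X):
    R=np.array(c['R']);t=np.array(c['t'],float).ravel()
    return cv2.projectPoints(np.array(X,float).reshape(-1,1,3),cv2.Rodrigues(R)[0],t,np.array(c['intrinsics']),np.array(c['D'],float))[0].reshape(-1,2)
def tri(c1,u1,c2,u2):
    o1,d1=ray(c1,u1);o2,d2=ray(c2,u2)
    d1/=np.linalg.norm(d1);d2/=np.linalg.norm(d2)
    A=np.stack([d1,-d2],1);s=np.linalg.lstsq(A,o2-o1,rcond=None)[0]
    a=o1+s[0]*d1;b=o2+s[1]*d2
    return (a+b)/2,np.linalg.norm(a-b)
E
python3 - <<'E'
from h import *
np.set_printoptions(precision=4,suppress=True)
for n in('scene','top'):
    c=shot(n,n+'0.png'); R=np.array(c['R']); print(n,-R.T@np.array(c['t']).ravel(),R[2])
print(ctrl.get_obs())
E
```

```text
pics
scene [1.3694 0.4332 1.1514] [-0.5867 -0.3713 -0.7197]
top [ 0.4369 -0.0694  1.2204] [ 0.1572  0.0219 -0.9873]
{'time_s': 0.1, 'q': array([ 1.1407,  0.1815,  1.6079, -0.    ,  1.3538, -0.2063]), 'dq': array([-0.0002, -0.0017, -0.002 ,  0.0001, -0.0007,  0.0003]), 'joint_efforts': array([  0.0011, -44.5879, -35.2239,  -0.0001,   0.0041,  -0.    ]), 'eef_pos': array([0.1274, 0.5602, 0.2305]), 'eef_rot': array([ 0.7025,  0.0784,  0.7029, -0.0795]), 'wrist_force': array([ 0.1598, -0.7842,  0.8277]), 'torque': array([ 0.003 , -0.0172,  0.0398]), 'opening': 0.9979221631954196}
```

View pics/scene0.png

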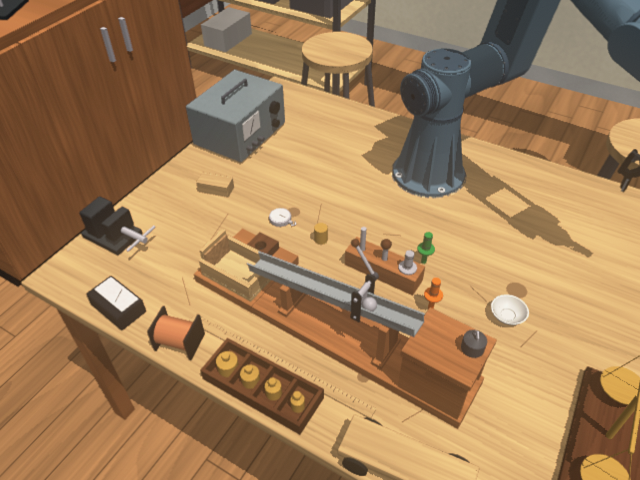

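View pics/top0.png

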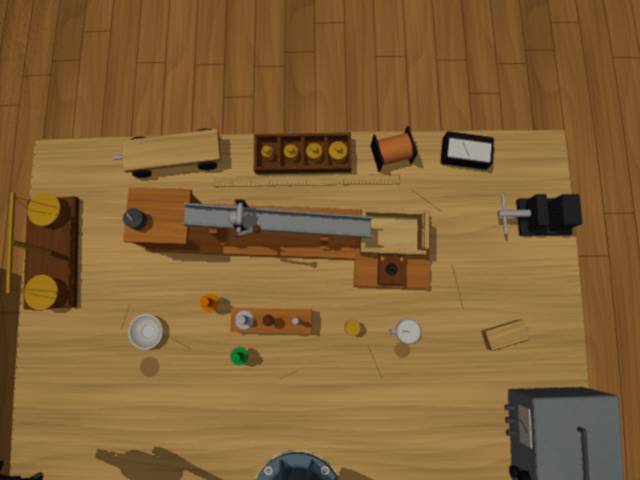

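Candidates: the grey collared pin at the rack's end (top 244,320; scene 407,262), plain rod (top 300,321), knob rod (top 268,320), and the orange (209,302) and green (239,356) look-alikes on the bench. The grey collared one in the rack fits the description. I'll check it in close crops.

Run:
```python
import cv2
a=cv2.imread('pics/top0.png');b=cv2.imread('pics/scene0.png')
cv2.imwrite('pics/tc1.png',cv2.resize(a[285:375,190:320],None,fx=6,fy=6,interpolation=cv2.INTER_CUBIC))
cv2.imwrite('pics/tc2.png',cv2.resize(a[195:300,340:450],None,fx=7,fy=5.7,interpolation=cv2.INTER_CUBIC))
cv2.imwrite('pics/sc1.png',cv2.resize(b[215:315,330:450],None,fx=6,fy=6,interpolation=cv2.INTER_CUBIC))
cv2.imwrite('pics/sc2.png',cv2.resize(b[220:310,190:320],None,fx=6,fy=6,interpolation=cv2.INTER_CUBIC))
```

```text
(no output)
```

View pics/tc1.png

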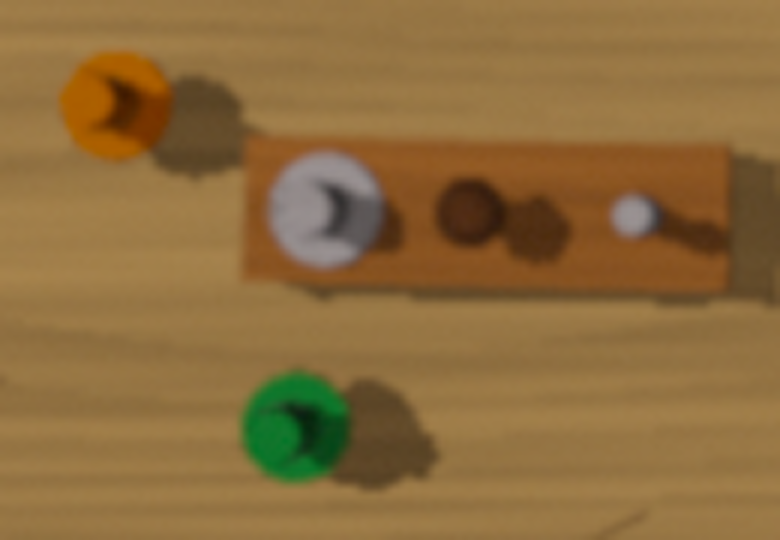

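View pics/tc2.png

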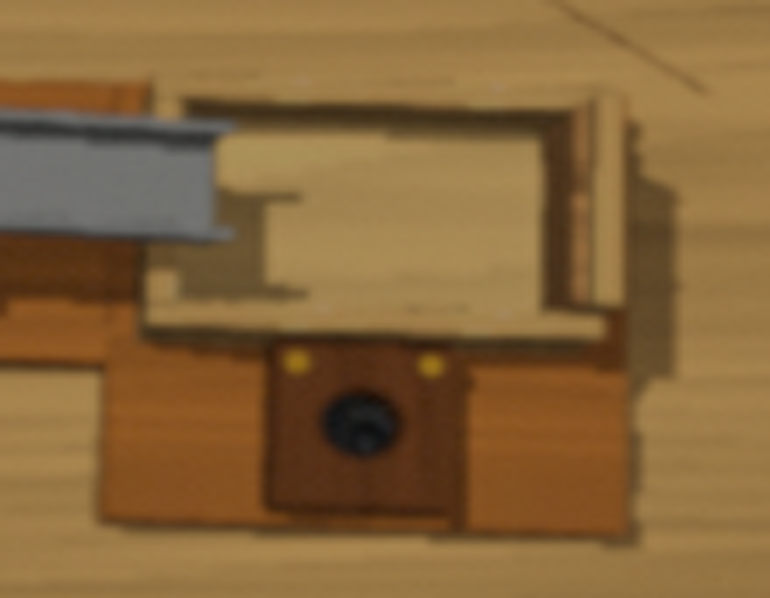

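View pics/sc1.png

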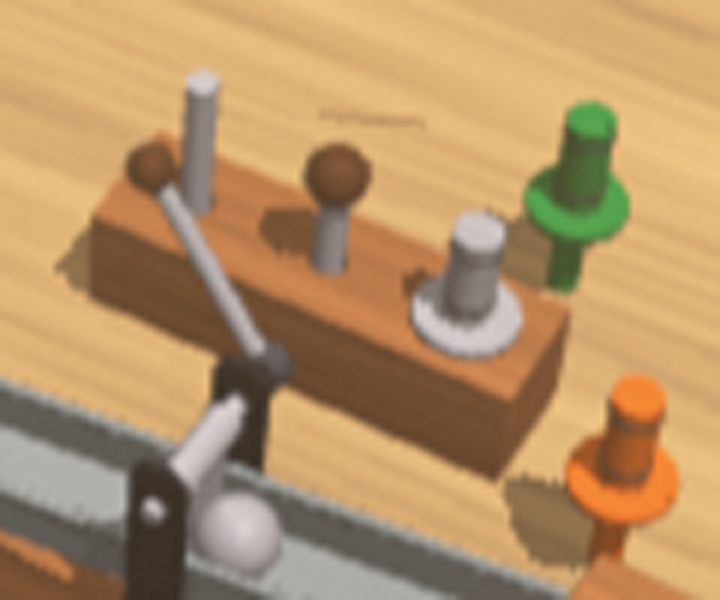

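View pics/sc2.png

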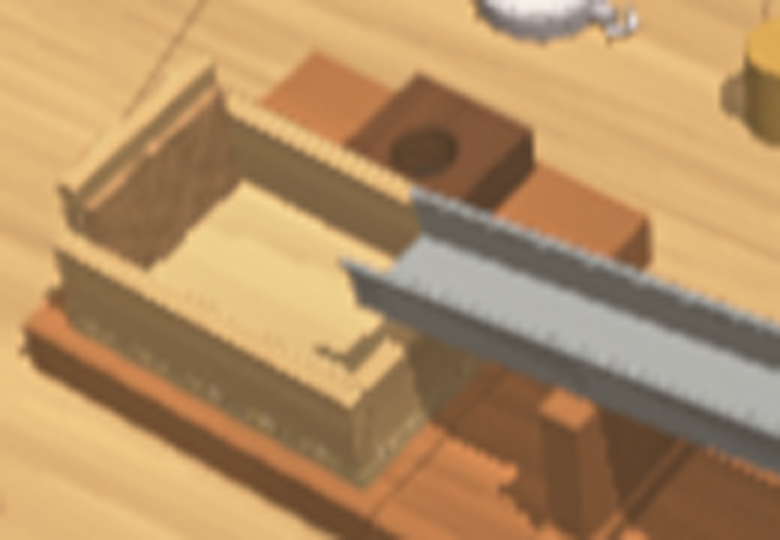

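The crops confirm it: the grey collared pin is in the rack's up-slope hole (crop 310,208 → top ≈ (242,320)). The bore is at top ≈ (391.5,269), with a darker spot inside it near (393,272) that may be the blind hole. Next I'll measure everything.

Run:
```python
from h import *
from scipy.spatial.transform import Rotation as Ro
np.set_printoptions(precision=4,suppress=True)
a=cv2.imread('pics/top0.png')
crop=a[255:285,375:410].astype(float)
g=np.clip((crop-5)*3.2,0,255).astype(np.uint8)
cv2.imwrite('pics/hole.png',cv2.resize(g,None,fx=20,fy=20,interpolation=cv2.INTER_NEAREST))
b=cv2.imread('pics/scene0.png')
g=np.clip((b[232:260,245:285].astype(float)-5)*2,0,255).astype(np.uint8)
cv2.imwrite('pics/holes.png',cv2.resize(g,None,fx=18,fy=18,interpolation=cv2.INTER_NEAREST))
g=cv2.cvtColor(a,cv2.COLOR_BGR2GRAY)
print(g[258:284,378:408])
q=ctrl.get_obs()['eef_rot'];print(Ro.from_quat([*q[1:],q[0]]).as_matrix())
```

```text
[[ 41  50  73 104 112 102  74  60  56  56  53  50  52  52  51  55  56  59
   59  58  57  67  95 109 101  74  59  56  55  58]
 [ 48  48  67  96 103  93  71  57  57  55  52  52  53  53  51  53  57  56
   59  57  55  66  99 114 105  77  60  55  59  71]
 [ 52  48  57  75  79  72  60  55  58  56  52  51  53  53  55  55  58  57
   58  59  56  61  82  98  91  69  55  55  59  76]
 [ 51  47  57  58  62  58  57  58  57  56  53  51  53  52  51  53  58  57
   58  57  58  53  59  69  64  58  55  53  56  68]
 [ 50  50  56  59  58  60  55  57  57  56  52  49  46  46  48  51  55  56
   59  58  58  55  53  56  57  56  55  54  53  64]
 [ 51  48  54  58  57  55  56  56  57  53  47  39  35  32  34  42  46  50
   57  59  59  57  51  54  55  58  55  53  57  72]
 [ 49  48  55  58  56  57  58  57  55  45  35  30  25  25  23  22  35  44
   53  58  59  54  55  54  56  55  54  54  63  85]
 [ 50  49  55  57  57  57  56  53  47  35  25  23  23  23  19  23  22  30
   47  56  58  54  50  51  56  57  55  55  65  88]
 [ 48  48  56  56  58  57  57  51  40  27  20  23  27  28  31  28  29  29
   38  49  57  55  51  53 
[... 1532 characters left out ...]
52  55  56  55  56  55  58  57  56  54  56  56  52  52  55  56  55
   58  58  59  57  54  54  54  56  55  52  64  86]
 [ 47  52  57  54  55  58  58  55  58  57  55  56  55  55  51  53  56  57
   56  58  58  58  56  54  55  56  54  52  64  86]
 [ 46  53  54  55  55  57  57  57  56  57  54  55  56  54  51  55  56  56
   58  60  57  58  56  53  54  55  56  52  65  86]
 [ 46  52  53  54  54  54  55  55  55  55  54  55  55  52  52  53  53  56
   57  58  59  57  55  56  54  55  54  54  62  87]
 [ 46  45  47  46  49  46  47  47  48  46  48  50  48  48  45  45  48  51
   53  52  52  54  53  53  54  54  54  53  65  88]]
[[-0.0007  0.222   0.9751]
 [-0.0015  0.9751 -0.222 ]
 [-1.     -0.0016 -0.0003]]
```

View pics/hole.png

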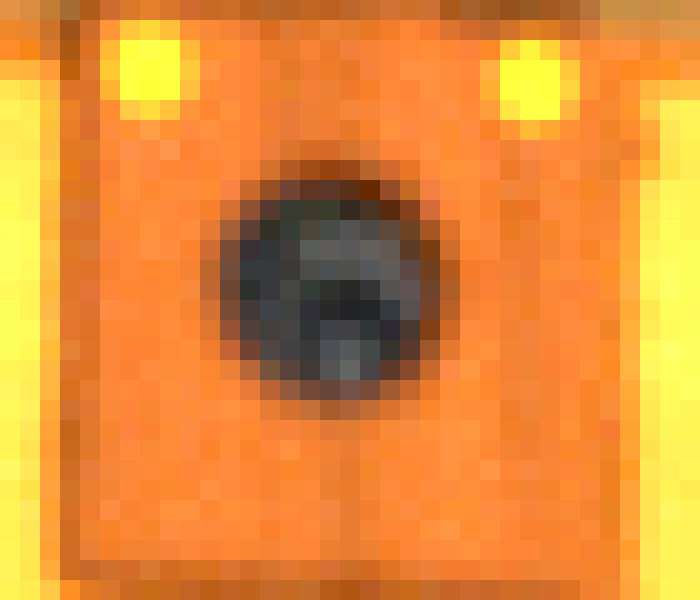

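View pics/holes.png

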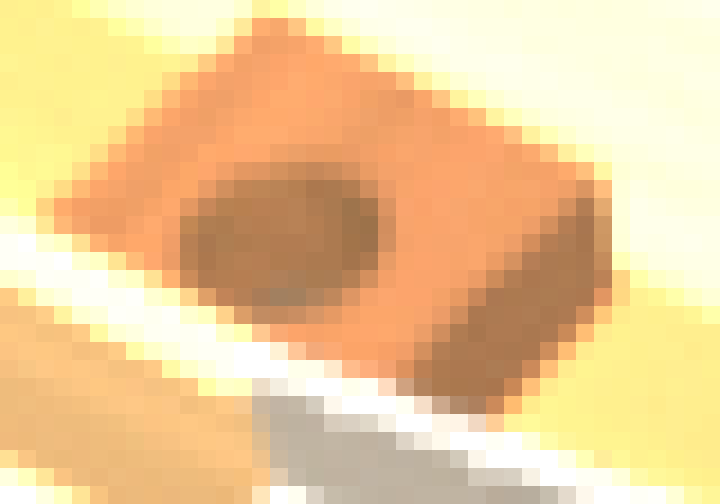

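Run:
```python
from h import *
np.set_printoptions(precision=4,suppress=True)
ct=shot('top');cs=shot('scene')
a=ct['pixels'];b=cs['pixels']
hsv=cv2.cvtColor(a,cv2.COLOR_BGR2HSV);hs=cv2.cvtColor(b,cv2.COLOR_BGR2HSV)
def blob(m,x0,y0,x1,y1,show=True):
    k=np.zeros_like(m);k[y0:y1,x0:x1]=m[y0:y1,x0:x1]
    n,l,s,c=cv2.connectedComponentsWithStats(k)
    i=1+np.argmax(s[1:,4]); cn=cv2.findContours((l==i).astype(np.uint8),0,2)[0][0]
    return c[i],s[i],cv2.fitEllipse(cn) if len(cn)>5 else None
g=cv2.cvtColor(a,cv2.COLOR_BGR2GRAY)
c,s,e=blob((g<44).astype(np.uint8),383,260,400,277);print('bore',c,s,e)
B=onz(ct,c,.058);print('bore xyz',B,'cam dir',B-ray(ct,c)[0])
H=onz(ct,(392.0,271.8),.030);print('hole',H,'off',H-B)
# bush visible circle: projected bore bottom
for z in(.058,.030):
    th=np.linspace(0,2*np.pi,5)[:4]; print(z,proj(ct,[[B[0]+.015*np.cos(t),B[1]+.015*np.sin(t),z] for t in th]),proj(ct,[[B[0],B[1],z]]))
# screws/brass dots give lug orientation
for r in((378,255,388,263),(396,255,404,264)):
    m=(g>75).astype(np.uint8);c,s,e=blob(m,*r);print('dot',c,onz(ct,c,.058))
# pin collar in top: grey low sat
m=((hsv[...,1]<60)&(hsv[...,2]>90)).astype(np.uint8)
c,s,e=blob(m,230,308,258,334);print('collar',c,s,e); print(onz(ct,e[0],.062))
c2,s2,e2=blob(((hsv[...,1]<70)).astype(np.uint8),230,308,258,334);print('collar2',c2,s2,e2,onz(ct,e2[0],.062))
# scene
g2=cv2.cvtColor(b,cv2.COLOR_BGR2GRAY)
print(s,s2)
```

```text
bore [391.1441 268.7712] [385 263  13  13 118] ((391.1293029785156, 268.6712646484375), (11.27250862121582, 11.995526313781738), 167.63021850585938)
bore xyz [ 0.56   -0.2407  0.058 ] cam dir [ 0.1231 -0.1714 -1.1624]
hole [ 0.5551 -0.2468  0.03  ] off [-0.0048 -0.006  -0.028 ]
0.058 [[390.9391 262.7889]
 [385.1224 268.8439]
 [391.3481 274.7761]
 [397.1639 268.698 ]] [[391.1441 268.7712]]
0.03 [[389.3682 264.1019]
 [383.6825 270.0189]
 [389.7611 275.8158]
 [395.4461 269.8767]] [[389.5651 269.9481]]
dot [382.1667 258.    ] [ 0.5873 -0.2192  0.058 ]
dot [401.25   258.6667] [ 0.585  -0.2669  0.058 ]
collar [243.3451 319.3628] [235 311  19  18 226] ((243.830322265625, 319.46234130859375), (16.983135223388672, 18.08770751953125), 17.982698440551758)
[0.4382 0.1252 0.062 ]
collar2 [243.9048 319.5458] [235 311  19  18 273] ((243.84303283691406, 319.6442565917969), (17.798738479614258, 18.23468017578125), 25.701187133789062) [0.4378 0.1251 0.062 ]
[235 311  19  18 226] [235 311  19  18 273]
```

Run:
```python
from h import *
np.set_printoptions(precision=4,suppress=True)
ct=shot('top');cs=shot('scene')
a=ct['pixels'];b=cs['pixels']
p,e=tri(ct,(239.9,319.2),cs,(409.6,253.2));print('head',p,e)
print('pred top/scene of head', proj(ct,[[.438,.125,.112]]),proj(cs,[[.438,.125,.112]]),'collar',proj(cs,[[.438,.125,.062]]))
print('pred bore scene',proj(cs,[[.560,-.2407,.058]]))
cv2.imwrite('pics/lev.png',cv2.resize(a[190:260,200:300],None,fx=7,fy=7,interpolation=cv2.INTER_CUBIC))
```

```text
head [0.4391 0.1258 0.1104] 0.001331529750211934
pred top/scene of head [[240.3576 319.5469]] [[409.8433 252.3438]] collar [[407.8025 265.8335]]
pred bore scene [[260.7749 244.4014]]
```

View pics/lev.png

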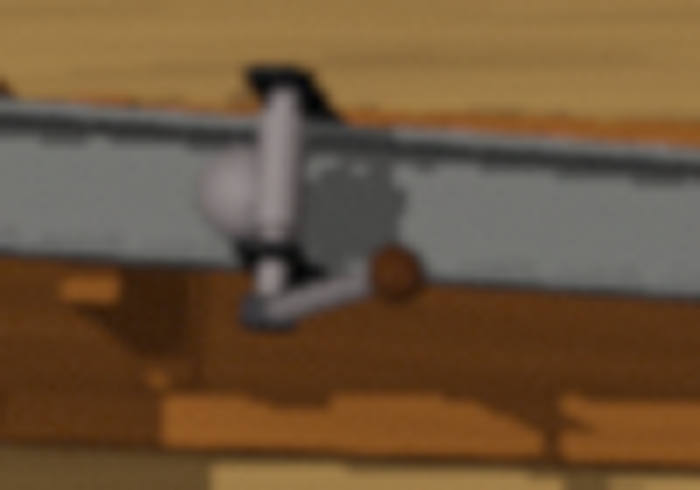

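Run:
```python
from h import *
np.set_printoptions(precision=4,suppress=True)
ct=shot('top');cs=shot('scene')
print('knob tri',tri(ct,(256.4,228.4),cs,(355.1,242.4)), onz(ct,(256.4,228.4),.283),onz(cs,(355.1,242.4),.283))
print('pivot',onz(ct,(237.8,233.5),.208))
o=ctrl.get_obs();print(o['time_s'],o['eef_pos'],o['eef_rot'])
```

```text
knob tri (array([0.6222, 0.0649, 0.2824]), np.float64(0.0005964409269509795)) [0.6222 0.0646 0.283 ] [0.6226 0.0655 0.283 ]
pivot [0.6262 0.1165 0.208 ]
0.4 [0.1276 0.5606 0.2312] [ 0.7027  0.0789  0.7027 -0.079 ]
```

```bash
cat >> h.py <<'E'
from scipy.spatial.transform import Rotation as Ro
def go(xyz,yaw=None):
    """deltas in tool axes (mm) + turn rotvec to world xyz, tool down with jaw axis y rotated yaw about z"""
    o=ctrl.get_obs();q=o['eef_rot'];M=Ro.from_quat([*q[1:],q[0]]);
    d=M.inv().apply(np.array(xyz)-o['eef_pos'])*1000
    r=np.zeros(3)
    if yaw is not None:
        T=Ro.from_euler('z',yaw)*Ro.from_matrix(np.array([[0,0,1],[0,1,0],[-1,0,0]],float))
        r=(M.inv()*T).as_rotvec()
    print('t %.2f'%o['time_s'],'pos',np.round(o['eef_pos'],4),'F',np.round(o['wrist_force'],1),'open',round(o['opening'],3))
    print('turn',np.round(r,3),'shift',np.round(d,1))
E
python3 -c "
from h import *
go([.4383,.1252,.2],-.04)"
```

```text
t 0.40 pos [0.1276 0.5606 0.2312] F [-1.  -0.1  0.4] open 1.0
turn [-0.184 -0.     0.   ] shift [  31.2 -355.6  399.6]
```

Call:
servo_tool(
  targets=[
    [-0.02, 0, 0, 0, -40, 45, 0.15],
    [-0.05, 0, 0, 0, -82, 92, 0.15],
    [-0.07, 0, 0, 0, -124, 139, 0.15],
    [-0.09, 0, 0, 5, -166, 186, 0.15],
    [-0.12, 0, 0, 10, -208, 233, 0.15],
    [-0.14, 0, 0, 15, -250, 280, 0.15],
    [-0.16, 0, 0, 20, -292, 327, 0.15],
    [-0.18, 0, 0, 25, -330, 370, 0.15],
  ],
)

```text
time_s: 1.4
eef_pos: [0.4162, 0.1549, 0.2066]
eef_rot: [0.707, 0.015, 0.706, -0.015]
wrist_force: [0.9, 0.3, 0.2]
opening: 0.573
```

```bash
python3 -c "
from h import *
go([.4383,.1252,.14],-.04)"
```

```text
t 1.40 pos [0.4162 0.1549 0.2066] F [0.9 0.3 0.2] open 0.573
turn [-0.003  0.001 -0.   ] shift [ 66.6 -28.7  23.3]
```

Call:
servo_tool(
  targets=[
    [0, 0, 0, 10, -15, 12, 0.15],
    [0, 0, 0, 25, -28.7, 23.3, 0.15],
    [0, 0, 0, 45, -28.7, 23.3, 0.15],
    [0, 0, 0, 60, -28.7, 23.3, 0.15],
    [0, 0, 0, 66, -28.7, 23.3, 0.15],
    [0, 0, 0, 66, -28.7, 23.3, 0.15],
    [0, 0, 0, 66, -28.7, 23.3, 0.15],
    [0, 0, 0, 66, -28.7, 23.3, 0.15],
  ],
)

```text
time_s: 2.4
eef_pos: [0.4388, 0.1253, 0.1412]
eef_rot: [0.708, 0.015, 0.706, -0.015]
wrist_force: [0.2, 0.1, 0.7]
opening: 0.576
```

Run:
```python
from h import *
go([.4383,.1252,.072],-.04)
a=shot('top')['pixels'];b=shot('scene')['pixels']
im=np.hstack([cv2.resize(a[280:370,180:300],None,fx=3.3,fy=3.3),cv2.resize(b[200:290,350:470],None,fx=3.3,fy=3.3)])
cv2.imwrite('pics/g1.png',im)
```

```text
t 2.40 pos [0.4388 0.1253 0.1412] F [0.2 0.1 0.7] open 0.576
turn [-0.003  0.003 -0.   ] shift [69.2 -0.2 -0.7]
```

View pics/g1.png

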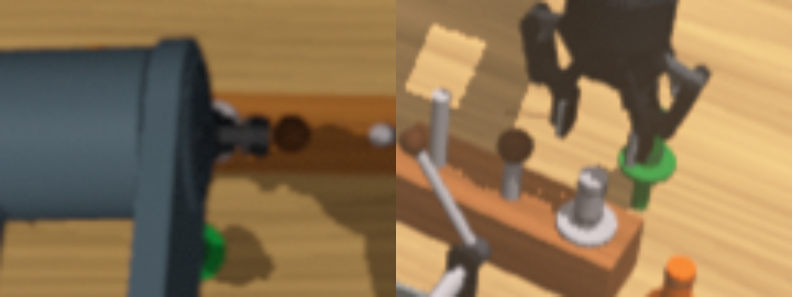

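The picture shows the fingers straddling the pin head, clear of the knob rod. Descending.

Call:
servo_tool(
  targets=[
    [0, 0, 0, 15, -0.2, -0.7, 0.15],
    [0, 0, 0, 30, -0.2, -0.7, 0.15],
    [0, 0, 0, 45, -0.2, -0.7, 0.15],
    [0, 0, 0, 58, -0.2, -0.7, 0.15],
    [0, 0, 0, 67, -0.2, -0.7, 0.15],
    [0, 0, 0, 69, -0.2, -0.7, 0.15],
    [0, 0, 0, 69, -0.2, -0.7, -0.4],
    [0, 0, 0, 69, -0.2, -0.7, -1],
  ],
)

```text
time_s: 3.5
eef_pos: [0.4386, 0.1251, 0.0726]
eef_rot: [0.708, 0.015, 0.706, -0.015]
wrist_force: [1.1, 0.2, -1.4]
opening: 0.24
```

Call:
servo_tool(
  targets=[
    [0, 0, 0, 0, 0, 0, -1],
    [0, 0, 0, 0, 0, 0, -1],
    [0, 0, 0, 0, 0, 0, -1],
    [0, 0, 0, 0, 0, 0, -1],
    [0, 0, 0, -5, 0, 0, -1],
    [0, 0, 0, -12, 0, 0, -1],
    [0, 0, 0, -20, 0, 0, -1],
    [0, 0, 0, -30, 0, 0, -1],
  ],
)

```text
time_s: 4.5
eef_pos: [0.4386, 0.1251, 0.1034]
eef_rot: [0.708, 0.015, 0.706, -0.015]
wrist_force: [-0.1, -0.6, -1.3]
opening: 0.245
```

Run:
```python
from h import *
go([.4383,.1252,.170],-.04)
print(ctrl.get_obs()['torque'])
a=shot('top')['pixels'];b=shot('scene')['pixels']
im=np.hstack([cv2.resize(a[280:370,180:300],None,fx=3.3,fy=3.3),cv2.resize(b[200:290,350:470],None,fx=3.3,fy=3.3)])
cv2.imwrite('pics/g2.png',im)
```

```text
t 4.50 pos [0.4386 0.1251 0.1034] F [-0.1 -0.6 -1.3] open 0.245
turn [-0.003  0.004 -0.   ] shift [-66.6   0.1  -0. ]
[ 0.03219921 -0.04388357 -0.04099101]
```

View pics/g2.png

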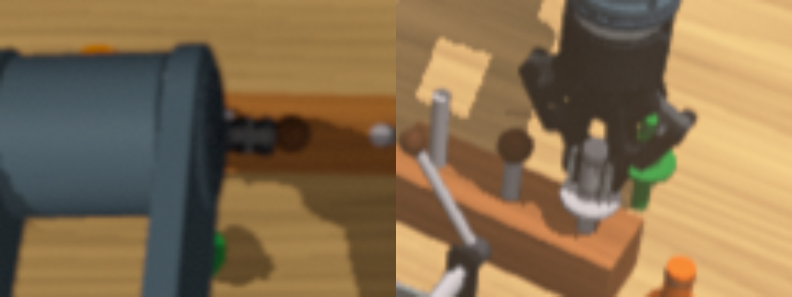

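Pin is held and lifted clear. Raising, then carrying it to above the lug.

Call:
servo_tool(
  targets=[
    [0, 0, 0, -30, 0, 0, -1],
    [0, 0, 0, -65, 0, 0, -1],
    [0, 0, 0, -100, 0, 0, -1],
    [0, 0, 0, -122, 0, 0, -1],
    [0, 0, 0, -125, 0, 0, -1],
    [0, 0, 0, -125, -30, 10, -1],
    [0, 0, 0, -125, -75, 25, -1],
    [0, 0, 0, -125, -120, 40, -1],
  ],
)

```text
time_s: 5.6
eef_pos: [0.473, 0.0026, 0.2279]
eef_rot: [0.708, 0.015, 0.706, -0.015]
wrist_force: [0.9, 0.1, -2.7]
opening: 0.245
```

Run:
```python
from h import *
go([.5585,-.2425,.190],-.048)
```

```text
t 5.60 pos [0.473  0.0026 0.2279] F [ 0.9  0.1 -2.7] open 0.245
turn [ 0.006  0.004 -0.001] shift [  38.1 -241.3   95.6]
```

Call:
servo_tool(
  targets=[
    [0, 0.001, 0, 0, -40, 16, -1],
    [0.002, 0.002, 0, 0, -85, 34, -1],
    [0.003, 0.003, 0, 5, -130, 52, -1],
    [0.004, 0.004, 0, 10, -175, 70, -1],
    [0.006, 0.004, 0, 20, -215, 86, -1],
    [0.006, 0.004, -0.001, 30, -238, 94.5, -1],
    [0.006, 0.004, -0.001, 38, -241.3, 95.6, -1],
    [0.006, 0.004, -0.001, 38, -241.3, 95.6, -1],
  ],
)

```text
time_s: 6.6
eef_pos: [0.5574, -0.2414, 0.188]
eef_rot: [0.706, 0.018, 0.708, -0.016]
wrist_force: [-0.5, 0.4, -1.4]
opening: 0.241
```

Run:
```python
from h import *
go([.558,-.243,.150],-.048)
a=shot('top')['pixels'];c=shot('scene');b=c['pixels']
print(proj(c,[[*ctrl.get_obs()['eef_pos'][:2],ctrl.get_obs()['eef_pos'][2]-.0666]]))
im=np.hstack([cv2.resize(a[200:290,330:450],None,fx=3.3,fy=3.3),cv2.resize(b[180:270,200:320],None,fx=3.3,fy=3.3)])
cv2.imwrite('pics/g3.png',im)
```

```text
t 6.60 pos [ 0.5574 -0.2414  0.188 ] F [-0.5  0.4 -1.4] open 0.241
turn [-0.    -0.003 -0.002] shift [38.  -1.7  0.8]
[[258.82526616 226.28746314]]
```

View pics/g3.png

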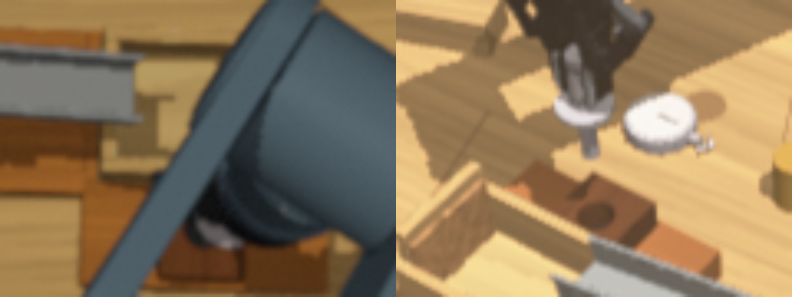

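Call:
servo_tool(
  targets=[
    [0, -0.003, -0.002, 15, -1.7, 0.8, -1],
    [0, -0.003, -0.002, 30, -1.7, 0.8, -1],
    [0, -0.003, -0.002, 45, -1.7, 0.8, -1],
    [0, -0.003, -0.002, 56, -1.7, 0.8, -1],
    [0, -0.003, -0.002, 63, -1.7, 0.8, -1],
    [0, -0.003, -0.002, 70, -1.7, 0.8, -1],
    [0, -0.003, -0.002, 77, -1.7, 0.8, -1],
    [0, -0.003, -0.002, 83, -1.7, 0.8, -1],
  ],
)

```text
time_s: 7.7
eef_pos: [0.559, -0.2431, 0.1065]
eef_rot: [0.708, 0.016, 0.706, -0.017]
wrist_force: [0.2, -0.6, -2.2]
opening: 0.239
```

Run:
```python
from h import *
go([.5562,-.2453,.098],-.048)
o=ctrl.get_obs();q=o['eef_rot'];print(Ro.from_quat([*q[1:],q[0]]).as_matrix().round(4))
c=shot('scene','s3.png');b=c['pixels']
cv2.imwrite('pics/g4.png',cv2.resize(b[190:270,210:310],None,fx=7,fy=7,interpolation=cv2.INTER_CUBIC))
```

```text
t 7.70 pos [ 0.559  -0.2431  0.1065] F [ 0.2 -0.6 -2.2] open 0.239
turn [0.001 0.002 0.002] shift [ 8.5 -2.4 -2.7]
[[ 0.0024  0.0473  0.9989]
 [-0.0017  0.9989 -0.0473]
 [-1.     -0.0016  0.0025]]
```

View pics/g4.png

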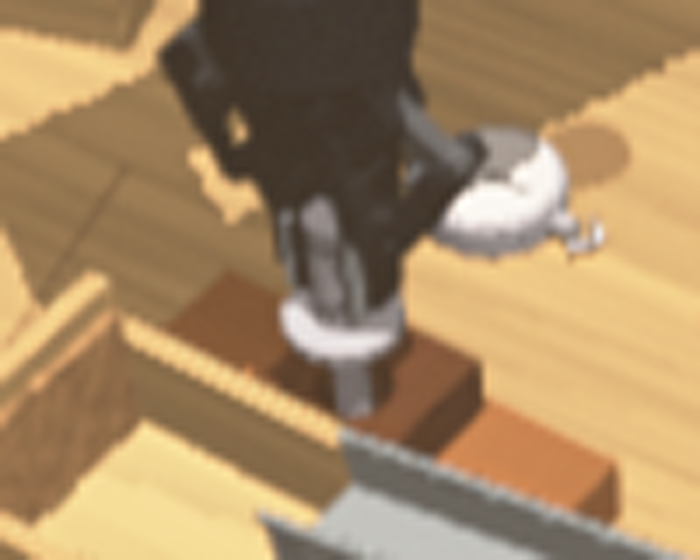

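Call:
servo_tool(
  targets=[
    [0, 0.002, 0.002, 0, -1.2, -1.3, -1],
    [0, 0.002, 0.002, 0, -2.4, -2.7, -1],
    [0, 0.002, 0.002, 2, -2.4, -2.7, -1],
    [0, 0.002, 0.002, 4, -2.4, -2.7, -1],
    [0, 0.002, 0.002, 6, -2.4, -2.7, -1],
    [0, 0.002, 0.002, 8, -2.4, -2.7, -1],
    [0, 0.002, 0.002, 9.5, -2.4, -2.7, -1],
    [0, 0.002, 0.002, 9.5, -2.4, -2.7, -1],
  ],
)

```text
time_s: 8.75
eef_pos: [0.5556, -0.245, 0.0959]
eef_rot: [0.707, 0.017, 0.707, -0.016]
wrist_force: [-1.0, 0.4, -1.5]
opening: 0.241
```

Run:
```python
from h import *
go([.5562,-.2453,.0955],-.048)
print(ctrl.get_obs()['torque'])
```

```text
t 8.75 pos [ 0.5556 -0.245   0.0959] F [-1.   0.4 -1.5] open 0.241
turn [ 0.001 -0.001 -0.001] shift [ 0.4 -0.3  0.6]
[-0.00378481  0.02299198 -0.00263869]
```

Call:
servo_tool(
  targets=[
    [0, 0, 0, 0.3, 0, 0, -1],
    [0, 0, 0, 0.6, 0, 0, -1],
    [0, 0, 0, 0.9, 0, 0, -1],
    [0, 0, 0, 1.2, 0, 0, -1],
    [0, 0, 0, 1.5, 0, 0, -1],
    [0, 0, 0, 1.8, 0, 0, -1],
    [0, 0, 0, 2, 0, 0, -1],
    [0, 0, 0, 2, 0, 0, -1],
  ],
)

```text
time_s: 9.75
eef_pos: [0.5556, -0.245, 0.0939]
eef_rot: [0.707, 0.017, 0.707, -0.016]
wrist_force: [1.2, 0.1, -1.8]
opening: 0.243
```

Run:
```python
from h import *
go([.5562,-.2453,.0955],-.048)
for i in range(3):
    c=ctrl.camera('scene');o=ctrl.get_obs();print(o['eef_pos'],o['wrist_force'])
```

```text
t 9.75 pos [ 0.5556 -0.245   0.0939] F [ 1.2  0.1 -1.8] open 0.243
turn [ 0.001 -0.001 -0.001] shift [-1.6 -0.3  0.6]
[ 0.55558396 -0.24497149  0.09391257] [-0.19565051 -0.20218177 -1.89480024]
[ 0.55562018 -0.24498679  0.0939429 ] [-0.38940968  0.120484   -1.91160347]
[ 0.55556959 -0.24498436  0.09391008] [ 0.30005967  0.29479469 -1.89908743]
```

No contact, and the tip should be about 3 mm below the bush face, so it may already be in the blind hole. I'll continue down gently.

Call:
servo_tool(
  targets=[
    [0, 0, 0, 0.4, 0, 0, -1],
    [0, 0, 0, 0.8, 0, 0, -1],
    [0, 0, 0, 1.2, 0, 0, -1],
    [0, 0, 0, 1.6, 0, 0, -1],
    [0, 0, 0, 2, 0, 0, -1],
    [0, 0, 0, 2.4, 0, 0, -1],
    [0, 0, 0, 2.7, 0, 0, -1],
    [0, 0, 0, 3, 0, 0, -1],
  ],
)

```text
time_s: 10.9
eef_pos: [0.5557, -0.2451, 0.091]
eef_rot: [0.707, 0.017, 0.707, -0.016]
wrist_force: [0.5, -1.6, -1.5]
opening: 0.244
```

Run:
```python
from h import *
go([.5556,-.2450,.0770],-.048)
print(ctrl.get_obs()['torque'])
```

```text
t 10.90 pos [ 0.5557 -0.2451  0.091 ] F [ 0.5 -1.6 -1.5] open 0.244
turn [ 0.001 -0.001 -0.001] shift [14.   0.1 -0.1]
[-0.29668677 -0.1414444   0.00189308]
```

The tip is about 5 mm into the blind hole, with a light side force of roughly (+0.6, −1.6) N. I'll ease that way while lowering.

Call:
servo_tool(
  targets=[
    [0, 0, 0, 0, -0.3, 0.1, -1],
    [0, 0, 0, 0, -0.6, 0.2, -1],
    [0, 0, 0, 0.6, -0.6, 0.2, -1],
    [0, 0, 0, 1.2, -0.6, 0.2, -1],
    [0, 0, 0, 1.8, -0.6, 0.2, -1],
    [0, 0, 0, 2.4, -0.6, 0.2, -1],
    [0, 0, 0, 3, -0.6, 0.2, -1],
    [0, 0, 0, 3.5, -0.6, 0.2, -1],
  ],
)

```text
time_s: 11.9
eef_pos: [0.5559, -0.2458, 0.0875]
eef_rot: [0.707, 0.017, 0.707, -0.016]
wrist_force: [0.2, 0.2, -1.4]
opening: 0.24
```

Run:
```python
from h import *
go([.5556,-.2450,.0770],-.048)
print(ctrl.get_obs()['torque'])
```

```text
t 11.90 pos [ 0.5559 -0.2458  0.0875] F [ 0.2  0.2 -1.4] open 0.24
turn [ 0.001 -0.001 -0.001] shift [10.5  0.7 -0.3]
[-0.02210603 -0.01381067 -0.02786121]
```

Side force gone. Lowering a further 9.5 mm.

Call:
servo_tool(
  targets=[
    [0, 0, 0, 1.5, 0, 0, -1],
    [0, 0, 0, 3, 0, 0, -1],
    [0, 0, 0, 4.5, 0, 0, -1],
    [0, 0, 0, 6, 0, 0, -1],
    [0, 0, 0, 7.5, 0, 0, -1],
    [0, 0, 0, 9, 0, 0, -1],
    [0, 0, 0, 10, 0, 0, -1],
    [0, 0, 0, 10.5, 0, 0, -1],
  ],
)

```text
time_s: 12.9
eef_pos: [0.5558, -0.2457, 0.0769]
eef_rot: [0.707, 0.017, 0.707, -0.016]
wrist_force: [-0.2, -0.7, -1.2]
opening: 0.248
```

Run:
```python
from h import *
go([.5556,-.2450,.0746],-.048)
print(ctrl.get_obs()['torque'])
```

```text
t 12.90 pos [ 0.5558 -0.2457  0.0769] F [-0.2 -0.7 -1.2] open 0.248
turn [ 0.001 -0.001 -0.001] shift [ 2.3  0.7 -0.3]
[0.04210182 0.02618173 0.01603986]
```

Call:
servo_tool(
  targets=[
    [0, 0, 0, 0.4, 0, 0, -1],
    [0, 0, 0, 0.8, 0, 0, -1],
    [0, 0, 0, 1.2, 0, 0, -1],
    [0, 0, 0, 1.5, 0, 0, -1],
    [0, 0, 0, 1.8, 0, 0, -1],
    [0, 0, 0, 1.8, 0, 0, -0.3],
    [0, 0, 0, 1.8, 0, 0, 0],
    [0, 0, 0, 1.8, 0, 0, 0.15],
  ],
)

```text
time_s: 13.9
eef_pos: [0.556, -0.2458, 0.0753]
eef_rot: [0.707, 0.017, 0.707, -0.016]
wrist_force: [-1.0, 0.3, 0.4]
opening: 0.576
```

Run:
```python
from h import *
go([.5556,-.2450,.2],-.048)
c=shot('scene','s4.png');b=c['pixels']
print('collar top pred home',proj(c,[[.5556,-.2457,.064]]),'head top',proj(c,[[.5556,-.2457,.114]]))
cv2.imwrite('pics/g5.png',cv2.resize(b[190:270,210:310],None,fx=7,fy=7,interpolation=cv2.INTER_CUBIC))
```

```text
t 13.90 pos [ 0.556  -0.2458  0.0753] F [-1.   0.3  0.4] open 0.576
turn [ 0.001 -0.    -0.001] shift [-124.7    0.9   -0.5]
collar top pred home [[259.9761378  241.09144585]] head top [[258.32046174 227.61020994]]
```

View pics/g5.png

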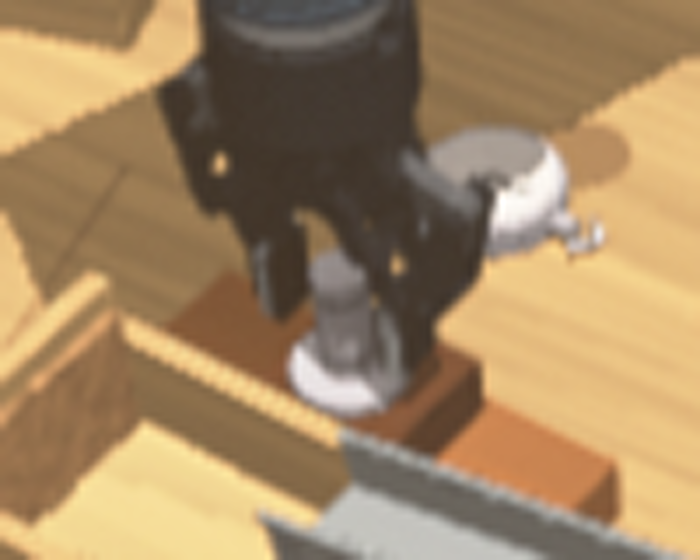

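Head top seen at (258.3,227.9) against a predicted home position of (258.3,227.6), so the pin is home with its collar on the lug. Withdrawing straight up.

Call:
servo_tool(
  targets=[
    [0, 0, 0, -5, 0, 0, 0.2],
    [0, 0, 0, -15, 0, 0, 0.2],
    [0, 0, 0, -30, 0, 0, 0.2],
    [0, 0, 0, -55, 0, 0, 0.2],
    [0, 0, 0, -90, 0, 0, 0.2],
    [0, 0, 0, -130, 0, 0, -0.5],
    [0, 0, 0, -165, 0, 0, -1],
    [0, 0, 0, -190, 0, 0, -1],
  ],
)

```text
time_s: 14.95
eef_pos: [0.5566, -0.2463, 0.2689]
eef_rot: [0.708, 0.016, 0.706, -0.017]
wrist_force: [0.2, -0.8, 0.8]
opening: 0.005
```

Run:
```python
from h import *
go([.6235,.000,.262],-.048)
c=shot('scene','s5.png');b=c['pixels']
cv2.imwrite('pics/g6.png',cv2.resize(b[190:290,210:380],None,fx=4.6,fy=4.6,interpolation=cv2.INTER_CUBIC))
```

```text
t 14.95 pos [ 0.5566 -0.2463  0.2689] F [ 0.2 -0.8  0.8] open 0.005
turn [0.001 0.003 0.001] shift [  6.8 249.2  55.2]
```

View pics/g6.png

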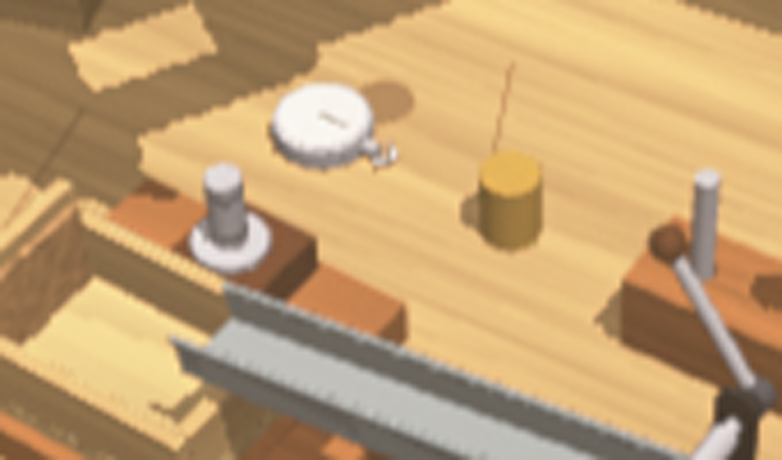

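The picture shows the pin upright on the lug with its collar flat (crop 230,240) and the gripper clear. Moving to the down-slope side of the lever.

Call:
servo_tool(
  targets=[
    [0, 0, 0, 0, 20, 6, -1],
    [0, 0, 0, 0, 60, 15, -1],
    [0, 0.002, 0, 2, 105, 26, -1],
    [0, 0.003, 0, 4, 150, 36, -1],
    [0, 0.003, 0, 6, 195, 46, -1],
    [0, 0.003, 0, 6.8, 230, 53, -1],
    [0, 0.003, 0, 6.8, 245, 55.2, -1],
    [0, 0.003, 0, 6.8, 249, 55.2, -1],
  ],
)

```text
time_s: 16.0
eef_pos: [0.6244, 0.0002, 0.2644]
eef_rot: [0.708, 0.015, 0.706, -0.018]
wrist_force: [0.3, -1.4, -0.1]
opening: 0.002
```

Run:
```python
from h import *
go([.6290,.127,.262],-.048)
c=shot('scene','s6.png');b=c['pixels'];a=shot('top')['pixels']
im=np.hstack([cv2.resize(a[180:270,200:320],None,fx=3.3,fy=3.3),cv2.resize(b[180:300,300:420],None,fx=3.3,fy=2.475)])
cv2.imwrite('pics/g7.png',im)
```

```text
t 16.00 pos [6.244e-01 2.000e-04 2.644e-01] F [ 0.3 -1.4 -0.1] open 0.002
turn [0.002 0.003 0.004] shift [  1.9 126.9  -1.2]
```

View pics/g7.png

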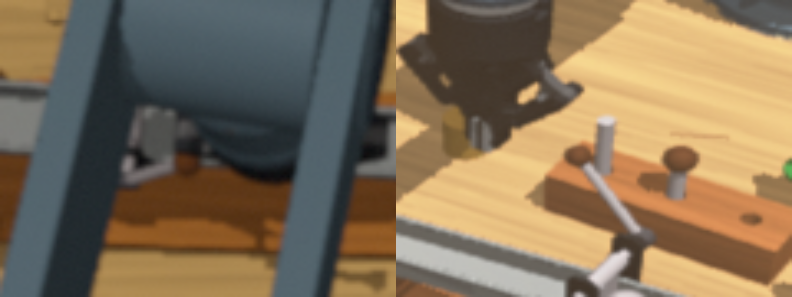

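Fingers are shut on the down-slope side, lever knob visible at crop (578,155). I'll raise 8 mm so the gripper's knuckles clear the knob, then push.

Call:
servo_tool(
  targets=[
    [0, 0.003, 0, -8, 0, 0, -1],
    [0, 0.003, 0, -8, 15, 0, -1],
    [0, 0.003, 0, -8, 30, 0, -1],
    [0, 0.003, 0, -8, 42, -0.5, -1],
    [0, 0.003, 0, -8, 54, -0.5, -1],
    [0, 0.003, 0, -8, 66, -1, -1],
    [0, 0.003, 0, -8, 78, -1, -1],
    [0, 0.003, 0, -8, 88, -1, -1],
  ],
)

```text
time_s: 17.1
eef_pos: [0.6274, 0.0878, 0.2721]
eef_rot: [0.707, 0.015, 0.707, -0.018]
wrist_force: [1.1, -0.9, 1.1]
opening: 0.0
```

Run:
```python
from h import *
go([.6270,.132,.272],-.048)
c=shot('scene','s7.png');b=c['pixels']
cv2.imwrite('pics/g8.png',cv2.resize(b[180:300,300:440],None,fx=5,fy=5,interpolation=cv2.INTER_CUBIC))
```

```text
t 17.10 pos [0.6274 0.0878 0.2721] F [ 1.1 -0.9  1.1] open 0.0
turn [ 0.001 -0.     0.004] shift [-0.  44.1 -2.5]
```

View pics/g8.png

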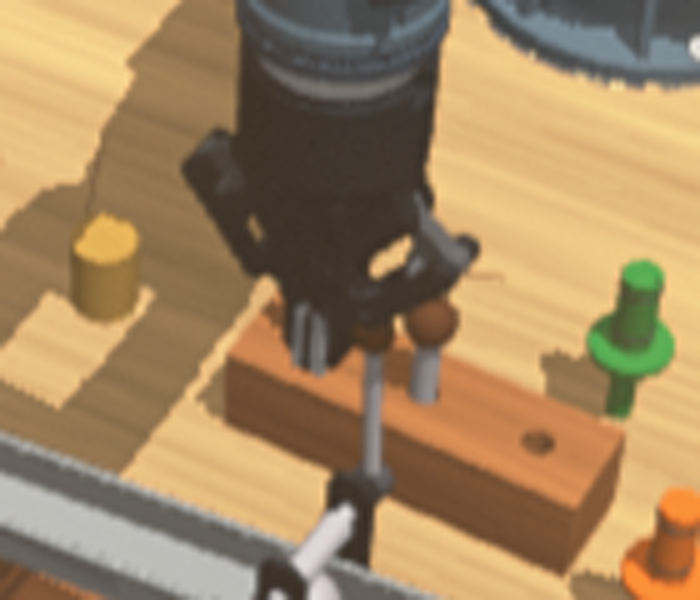

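The lever is about upright against the finger (knob at crop 372,330), with only about 1 N of force. Pushing on.

Call:
servo_tool(
  targets=[
    [0, 0, 0, -1, 7, -0.5, -1],
    [0, 0, 0, -1, 14, -0.5, -1],
    [0, 0, 0, -1, 21, -1, -1],
    [0, 0, 0, -1, 28, -1, -1],
    [0, 0, 0, -1, 34, -1, -1],
    [0, 0, 0, -1, 40, -1, -1],
    [0, 0, 0, -1, 44, -1, -1],
    [0, 0, 0, -1, 44, -1, -1],
  ],
)

```text
time_s: 18.15
eef_pos: [0.6285, 0.1334, 0.273]
eef_rot: [0.707, 0.015, 0.707, -0.017]
wrist_force: [0.4, -0.5, 0.3]
opening: 0.001
```

Run:
```python
from h import *
go([.6270,.140,.272],-.048)
c=shot('scene','s8.png');b=c['pixels']
cv2.imwrite('pics/g9.png',cv2.resize(b[180:320,180:460],None,fx=2.8,fy=2.8,interpolation=cv2.INTER_CUBIC))
```

```text
t 18.15 pos [0.6285 0.1334 0.273 ] F [ 0.4 -0.5  0.3] open 0.001
turn [0.002 0.    0.003] shift [ 1.   6.5 -1.8]
```

View pics/g9.png

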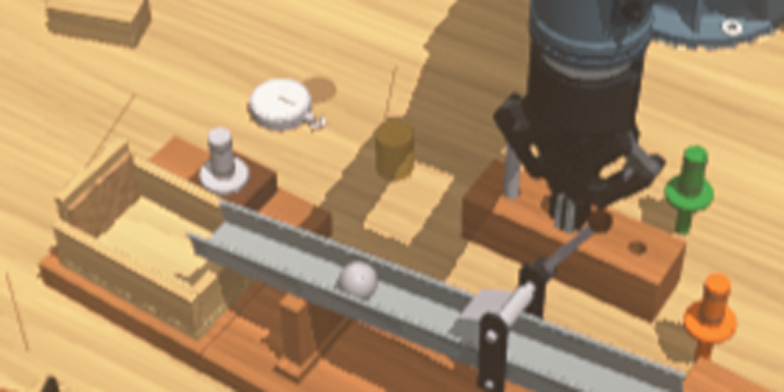

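The gate is open and the ball is rolling down the chute (crop 358,280). Backing the finger off the lever and waiting.

Call:
servo_tool(
  targets=[
    [0, 0, 0, 0, -10, 0, -1],
    [0, 0, 0, 0, -25, 0, -1],
    [0, 0, 0, -10, -40, 0, -1],
    [0, 0, 0, -25, -50, 0, -1],
    [0, 0, 0, -40, -50, 0, -1],
    [0, 0, 0, -50, -50, 0, -1],
    [0, 0, 0, -50, -50, 0, -1],
    [0, 0, 0, -50, -50, 0, -1],
  ],
)

```text
time_s: 19.2
eef_pos: [0.6259, 0.0839, 0.3227]
eef_rot: [0.707, 0.015, 0.707, -0.017]
wrist_force: [-0.2, -0.4, -0.0]
opening: -0.003
```

Call:
servo_tool(
  targets=[
    [0, 0, 0, 0, 0, 0, -1],
    [0, 0, 0, 0, 0, 0, -1],
    [0, 0, 0, 0, 0, 0, -1],
    [0, 0, 0, 0, 0, 0, -1],
    [0, 0, 0, 0, 0, 0, -1],
    [0, 0, 0, 0, 0, 0, -1],
    [0, 0, 0, 0, 0, 0, -1],
    [0, 0, 0, 0, 0, 0, -1],
  ],
)

```text
time_s: 20.2
eef_pos: [0.6259, 0.0839, 0.3227]
eef_rot: [0.707, 0.015, 0.707, -0.017]
wrist_force: [0.7, -0.3, 0.2]
opening: 0.001
```

Call:
servo_tool(
  targets=[
    [0, 0, 0, 0, 0, 0, -1],
    [0, 0, 0, 0, 0, 0, -1],
    [0, 0, 0, 0, 0, 0, -1],
    [0, 0, 0, 0, 0, 0, -1],
    [0, 0, 0, 0, 0, 0, -1],
    [0, 0, 0, 0, 0, 0, -1],
    [0, 0, 0, 0, 0, 0, -1],
    [0, 0, 0, 0, 0, 0, -1],
  ],
)

```text
time_s: 21.2
eef_pos: [0.6259, 0.0839, 0.3227]
eef_rot: [0.707, 0.015, 0.707, -0.017]
wrist_force: [-0.1, 0.6, -0.4]
opening: -0.001
```

Run:
```python
from h import *
go([.6270,.140,.272],-.048)
c=shot('scene','s9.png');b=c['pixels']
for i in range(12): d=ctrl.camera('scene')
diff=cv2.absdiff(b,d['pixels']).max(2)[200:310,180:320];print('moved px',(diff>25).sum())
cv2.imwrite('pics/g10.png',cv2.resize(d['pixels'][180:320,180:460],None,fx=2.8,fy=2.8,interpolation=cv2.INTER_CUBIC))
```

```text
t 21.20 pos [0.6259 0.0839 0.3227] F [-0.1  0.6 -0.4] open -0.001
turn [ 0.003 -0.001  0.003] shift [50.6 56.2 -1.4]
moved px 0
```

View pics/g10.png

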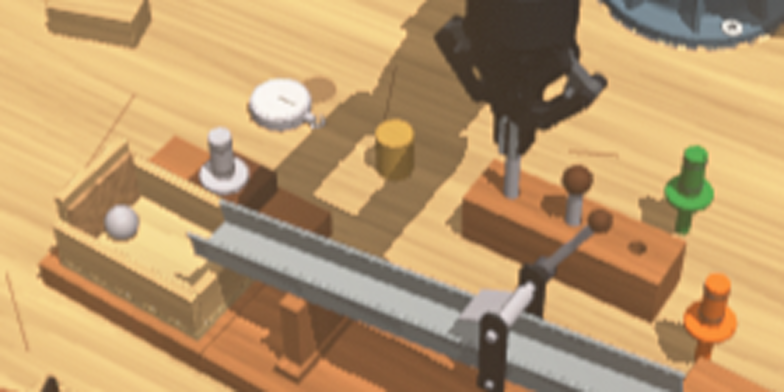

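The ball is at rest in the box (crop 121,222), the pin is home, and the gripper is clear of everything. Handing in.

```bash
python3 -c "
from h import *
print(ctrl.hand_in())"
```

```text
the job is handed in; nothing more can be done
None
```

The job is done and handed in at about 22 s of the 72 s allowed; no verdict was reported.

- **Pin:** I took the grey collared pin from the rack's up-slope hole and put it through the lug bore. I aimed at the darker spot visible in the bore, and the tip found the blind hole at once. The only contact was a side force of about 1.6 N, which I eased off. I then lowered it to about 1 mm short of home and released it. In the picture its head top lay at (258.3, 227.9), against (258.3, 227.6) predicted for home, with the collar flat on the lug.
- **Ball:** I pushed the lever up-slope with shut fingers, at about 1 N, until the gate opened, then backed off. The ball ran down by itself.
- **Last checks:** The ball lies in the catch box, and no pixels changed around the box and pin over 0.6 s. The pin stands upright on the lug, the wrist force is near zero, and the gripper is clear. The bystanders in that last view looked undisturbed, but I did not measure their positions or look again at those outside it.
- **Disagreement:** My first image estimate of the hole offset was 7.7 mm, more than the stated 6.5 mm. I aimed at about 6 mm in the same direction, and that fitted.

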